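# Fit the paper-roll spindle to the printing calculator

## Robot

A 6-joint arm with a two-finger parallel gripper is mounted at the origin on the work surface. World frame = base frame: x ahead of the robot, y to its left, z up, the work surface at z = 0. Lengths are in m, angles in rad, forces in N, time in s.
With the tool pointing down it reaches from about 0.375 to 0.925 m from the base axis. Payload 5.7 kg.
Tool frame: the origin (TCP) lies midway between the tips of the shut fingers; the grasp point (between the pads) lies 19 mm behind it; y points along the fingers, z is the direction in which the jaws open and shut, and the axes are right-handed (so a half turn about y gives the same grasp; the last joint's range is limited). The gripper opens to 85 mm and grips with 20 to 120 N. Pads are 22 mm wide; open, the fingers measure 114 mm over their backs; the gripper's body (76 mm by 85 mm) begins 54 mm behind the grasp point. The pads swing forward as they close: fully open they stand 13 mm farther back than shut.
Start: joints at [1.02, 0.359, 1.51, -0, 1.272, -0.115], TCP at [0.253, 0.544, 0.231] pointing down, gripper open.
Joint ranges: [-2.97, 2.97], [-1.01, 2.36], [0.21, 2.38], [-0.96, 4.11], [0.2, 2.71], [-2.98, 2.98]. Speed limits (rad/s): [2.39, 2.39, 3.14, 3.14, 3.14, 3.14].

## Interface

Orientations are given as a unit quaternion [w, x, y, z].
In Python, from cell import manip, vision, sensors gives the robot as it stands. Calls block until the motion is done:
- manip.move_pose(position, orientation): joint-space move of the TCP to a pose.
- manip.movel(position, rot=None, feed=0.15): straight line of the TCP; rot=None keeps the orientation; feed is the mean speed in m/s.
- manip.move_joints(angles): joint-space move.
- manip.command_gripper(opening, newtons=None): opening from 0.0 (shut) to 1.0 (fully open); newtons is the grip in N (None keeps the last); returns when the fingers have stopped.
- manip.dwell(seconds).
- manip.ik(position, orientation): joint angles nearest the present ones, or None.
- vision.camera(name): name is "scene" or "side" or "wrist"; returns the picture (384x512x3 uint8, red, green, blue); there is no depth.
- vision.calibration(name): a dict with "fx", "fy", "cx", "cy" (pixels), "R" (3x3) and "t" (3): a world point X has camera coordinates R X + t. Camera axes: x right, y down, z forward; pixel columns grow to the right and rows downward; lengths in m; the calibration is good to about 2 mm. A picture is of the moment at which its call begins: read the wrist's pose just before it. calibration takes no time and is no camera call; for the wrist camera it gives the pose at the moment of the call.
A pose or a line that the arm cannot do raises manip.IKError and nothing moves.
- manip.finish_job(): hands the job in, once; it reports no verdict.
Readings, each from a call of its own:
- sensors.get_time(): time.
- sensors.get_q(): joint angles.
- sensors.get_joint_velocities(): joint speeds.
- sensors.get_tau(): joint torques, N m.
- sensors.get_tcp_pos(): TCP position.
- sensors.get_eef_rot(): TCP orientation.
- sensors.get_ft_force(): force on the tool from outside, world axes, zero at the start.
- sensors.get_torque(): the same for the moment, N m.
- sensors.get_gripper_width(): opening from 0.0 (shut) to 1.0 (fully open).
Only numpy, scipy, OpenCV 4.12 (cv2) and the standard library are available. Lean on these libraries where they do the work, as an engineer would, in place of code of your own. Each camera call takes 0.05 s, during which the arm holds its last target. There are 200 camera calls.

## Task

Take the spindle from its rest by the orange knob and thread it from the calculator's right-hand side through the near ear, the paper roll and the far ear, pushing it past the little spring catch until the knob sits fully home against the near ear, then let go. The roll holder may be clamped anywhere along its slot, so find the hole gently by feel and never force the spindle. Leave the other things on the counter where they are.

Things in the scene. Friction and masses are not known exactly. Their poses are not given: they have to be found in the camera images.
- calculator: Beige desk calculator, woodgrain sides, 250 mm deep (x), 220 wide (y), fixed. Origin: underside centre, z = 0; +x to its rear, +y to its left, z up. Housing 55 mm high in front, 68 at the rear (x 10 to 125 mm). On top at the rear: a roll holder, two upright ears with a paper roll between, clamped in a slot along x. Its thin ears bend if the spindle presses calculator or holder with over 25 N.
- near_ear (a point): Front end of the holder's slot, level with the near (right-hand) ear's outer face: calculator frame (37, -41, 102) mm, axes as the calculator's. The real hole lies 8 to 52 mm behind it (+x); all of the holder shifts alike, not in this reading: find it by touch or sight; y and z are exact. Ear: plate 30 mm wide in x, hole in its middle, 6 mm thick in y, from 69 to 119 mm above the counter. Round hole, 10.5 mm.
- roll_mid (a point): Front end of the holder's slot, level with the paper roll's centre: calculator frame (37, 0, 102) mm; really 8 to 52 mm behind it, as the ears. White roll, 54 mm in diameter, 57 mm long (calculator y -28.5 to 28.5 mm), bore 15 mm, on the same axis as the ears' holes; it turns freely and cannot fall out. The holder does not slide when pressed.
- far_ear (a point): Front end of the holder's slot, level with the far ear's outer face: calculator frame (37, 41, 102) mm; hole behind it as for the near ear, same plate and hole (y 35 to 41 mm). At y = 48 mm a spring-loaded brass ball, 10 mm, hangs into the rod's path from above; the tip must push it up, which resists with about 2 to 6 N for a few mm, then drags on the rod with 1 to 3 N.
- spindle_knob (a point): Centre of the spindle's orange knob: 34 mm along the rod (y), 16 wide (x, between flat upright sides to grip), 22 high (z). +y points along the rod to the tip. At the start the spindle lies level in two open notches of a brown rest, rod axis 40 mm above the counter, knob overhanging to the robot's right; lift it straight up 10 mm to clear. About 55 g.
- spindle_shoulder (a point): Point on the spindle's axis in the flat knob face from which the rod starts, 17 mm from the knob's centre (along +y). Fully home, this face touches the near ear's outer face.
- spindle_tip (a point): Tip of the spindle's steel rod, 100 mm from the shoulder; the rod is 8 mm in diameter, the last 2 mm taper to 5 mm. Home, it stands 18 mm out of the far ear.
- tester_centre (a point): Bystander: centre of the green plastic battery tester, 100 x 62 x 34 mm, loose.
- tumbler_centre (a point): Bystander: centre (half-way up) of the smoked glass tumbler, 68 mm in diameter, 88 mm high, loose.
- memo_centre (a point): Bystander: centre of the brushed aluminium memo clip, 50 x 85 x 20 mm, loose.
Not all that is in view belongs to the job. Of the things that look like the part that bears spindle_knob, the smallest one is meant.

How it is judged:
On the way, in this order (a step that is already met when the one before it is completed fails the run):
1. the spindle is lifted out of its rest (height (world z) of spindle_knob above 0.07 m), for 0.1 s.
2. the tip is through the near ear and inside the paper roll (x of spindle_tip in the frame of calculator between 0.04 and 0.094 m and z of spindle_tip in the frame of calculator between 0.0975 and 0.1055 m and y of spindle_tip in the frame of calculator above -0.02 m), for 0.1 s.
3. the tip has come through the far ear (x of spindle_tip in the frame of calculator between 0.04 and 0.094 m and z of spindle_tip in the frame of calculator between 0.0975 and 0.1055 m and y of spindle_tip in the frame of calculator above 0.043 m), for 0.1 s.
At the end, for the whole second after the job is handed in: The spindle lies through both ears and the roll, tip and shoulder within 4.5 mm below to 3.5 mm above the hole height and x 40 to 94 mm in the calculator frame, parallel to its y within 0.07 rad, shoulder at y -44.5 to -38 mm (within 3.5 mm of the near ear), gripper off (x of spindle_tip in the frame of calculator between 0.04 and 0.094 m and z of spindle_tip in the frame of calculator between 0.0975 and 0.1055 m and x of spindle_shoulder in the frame of calculator between 0.04 and 0.094 m and z of spindle_shoulder in the frame of calculator between 0.0975 and 0.1055 m and y of spindle_shoulder in the frame of calculator between -0.0445 and -0.038 m and angle between the y axis of spindle_shoulder and the y axis of calculator, either way round below 0.07 rad); the robot touches nothing.
It fails at once if the spindle is pressed on the calculator or its holder with more than 25 N (contact force between spindle and calculator above 25 N).
It fails at once if the battery tester is moved by more than 15 mm (distance of tester_centre from where it was at the start of the episode above 0.015 m).
It fails at once if the tumbler is moved by more than 15 mm (distance of tumbler_centre from where it was at the start of the episode above 0.015 m).
It fails at once if the memo clip is moved by more than 15 mm (distance of memo_centre from where it was at the start of the episode above 0.015 m).
It also fails if it takes over 59 s, if anything falls off the work surface, if the arm or the gripper's body presses on something with over 40 N, if the wrist force passes 120 N, or if a joint passes its speed limit or range.

## Working session

There is one attempt and no reset: what is moved stays moved. The work goes in short steps, each a Python script; the robot and the scene stay as the last script left them, time stands still between calls to the robot, and variables do not carry over. Pictures are saved under pics/ and viewed, about 8 in all and at most 12, crops included, and the job is handed in when it is done.

```bash
ls; mkdir -p pics; python3 - <<'E'
from cell import manip, vision, sensors
import cv2,numpy as np
for n in ("scene","side"):
    im=vision.camera(n); cv2.imwrite(f"pics/{n}0_raw.png",im[...,::-1])
    cv2.imwrite(f"pics/{n}0.png",cv2.resize(im[...,::-1],(800,600),interpolation=cv2.INTER_CUBIC))
    c=vision.calibration(n); R=np.array(c["R"]);print(n,c["fx"],c["cx"],c["cy"],(-R.T@np.array(c["t"])).round(3),R.round(3).tolist())
print(sensors.get_time(),sensors.get_eef_rot(),sensors.get_tcp_pos(),sensors.get_ft_force())
c=vision.calibration("wrist");R=np.array(c["R"]);print(c["fx"],(-R.T@np.array(c["t"])).round(3),R.round(3).tolist())
E
```

```text
pics
scene 419.2508445153149 260.0092792776062 190.1818412901655 [0.819 0.514 1.003] [[-0.883, 0.469, 0.005], [0.385, 0.731, -0.563], [-0.268, -0.495, -0.827]]
side 354.76087472978816 252.457744859714 193.3285535745169 [-0.06 -0.61  0.63] [[0.679, -0.734, -0.01], [-0.402, -0.361, -0.841], [0.614, 0.575, -0.54]]
0.1 [-0.68979963  0.69097679 -0.15304625  0.15265776] [0.2529411  0.54336757 0.23051261] [0.27540747 0.12214953 0.8383631 ]
305.0401206828062 [0.19  0.573 0.374] [[0.421, 0.907, -0.002], [0.871, -0.404, 0.278], [0.251, -0.119, -0.961]]
```

View pics/scene0.png

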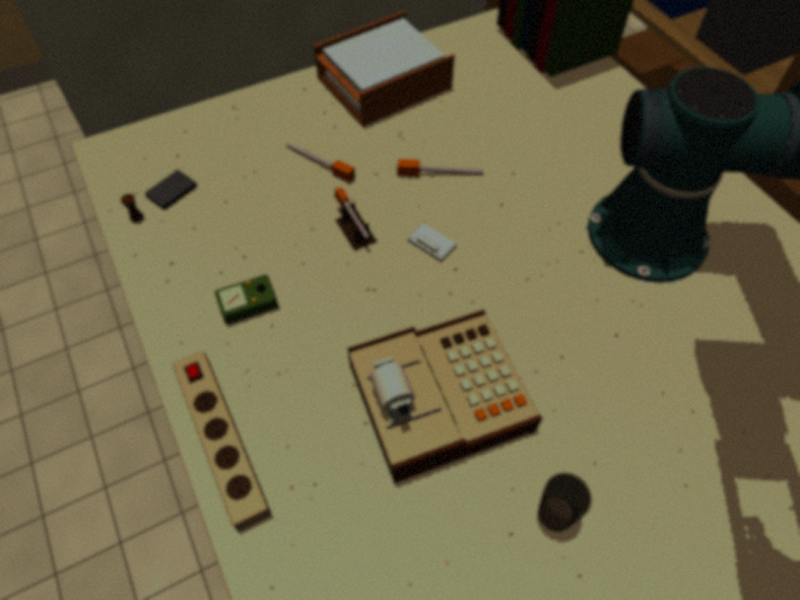

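View pics/side0.png

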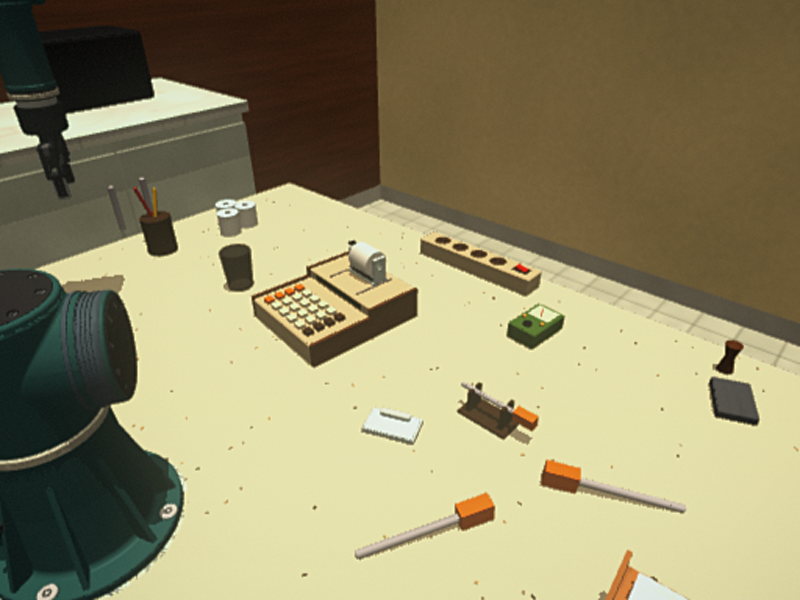

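The scene view shows the calculator (rear edge 350,348 to 395,470; near ear around 385,365; ball catch around 403,412). The spindle in its rest has its knob at (342,195) and tip at (372,240). In the side view the knob is at (525,418), and the two larger orange-handled tools are decoys lying on the counter.

```bash
cat > h.py <<'E'
import numpy as np, cv2
from scipy.spatial.transform import Rotation as Ro
def ray(c,uv):
    R=np.array(c["R"]);t=np.array(c["t"])
    d=R.T@np.array([(uv[0]-c["cx"])/c["fx"],(uv[1]-c["cy"])/c["fy"],1]);return -R.T@t,d/np.linalg.norm(d)
def onz(c,uv,z):
    o,d=ray(c,uv);return o+d*(z-o[2])/d[2]
def tri(obs):
    A=np.zeros((3,3));b=np.zeros(3);rs=[ray(c,uv) for c,uv in obs]
    for o,d in rs:
        P=np.eye(3)-np.outer(d,d);A+=P;b+=P@o
    X=np.linalg.solve(A,b);return X,max(np.linalg.norm(np.cross(X-o,d)) for o,d in rs)
def proj(c,X):
    p=np.array(c["R"])@X+np.array(c["t"]);return np.array([c["fx"]*p[0]/p[2]+c["cx"],c["fy"]*p[1]/p[2]+c["cy"]])
def q_down(yaw):  # fingers down; jaw (tool z) along horizontal direction yaw
    z=np.array([np.cos(yaw),np.sin(yaw),0]);y=np.array([0,0,-1.]);x=np.cross(y,z)
    q=Ro.from_matrix(np.c_[x,y,z]).as_quat();return q[[3,0,1,2]]
def orange(im):
    h=cv2.cvtColor(im,cv2.COLOR_RGB2HSV);m=cv2.inRange(h,(5,170,110),(16,255,255))
    n,l,s,c=cv2.connectedComponentsWithStats(m);return [(s[i,4],c[i].round(1).tolist()) for i in range(1,n) if s[i,4]>15],l
E
python3 - <<'E'
from cell import manip, vision, sensors
from h import *
C={n:vision.calibration(n) for n in("scene","side")}
for n in C:
    im=cv2.imread(f"pics/{n}0_raw.png")[...,::-1].copy();print(n,orange(im)[0])
k=0.64
def T(a,b): print(*[x for x in [tri([(C["scene"],np.array(a)*k),(C["side"],np.array(b)*k)])]])
T((342,195),(525,418))      # knob
T((372,240),(464,386))      # tip?
T((350,348),(416,290))      # rear right top
T((487,313),(312,347))      # front right top
T((540,418),(254,298))      # front left top
T((395,470),(350,250))
print([onz(C["scene"],np.array(p)*k,z).round(3) for p,z in(((350,348),.068),((395,470),.068),((487,313),.055),((540,418),.055))])
print(Ro.from_quat(np.roll(sensors.get_eef_rot(),-1)).as_matrix().round(2))
E
```

```text
scene [(np.int32(25), [209.5, 40.9]), (np.int32(53), [219.0, 106.0]), (np.int32(61), [261.2, 103.9]), (np.int32(33), [218.3, 123.1]), (np.int32(38), [332.6, 255.4]), (np.int32(41), [324.4, 258.4]), (np.int32(46), [315.7, 261.4]), (np.int32(41), [307.4, 264.5])]
side [(np.int32(41), [188.0, 184.8]), (np.int32(21), [178.5, 188.6]), (np.int32(20), [172.0, 191.1]), (np.int32(87), [336.2, 265.2]), (np.int32(192), [360.0, 300.6]), (np.int32(28), [357.7, 307.7]), (np.int32(321), [303.7, 325.8]), (np.int32(288), [398.2, 371.5])]
(array([ 0.50520086, -0.3411803 ,  0.0400528 ]), np.float64(0.0015113856717931429))
(array([ 0.50453521, -0.22250013,  0.03075943]), np.float64(0.007991627891176628))
(array([ 0.64488101, -0.00562516,  0.06135262]), np.float64(0.0021502216714232537))
(array([0.40221858, 0.02937835, 0.04078382]), np.float64(0.005723545324771279))
(array([0.43104274, 0.23838075, 0.04103736]), np.float64(0.0030708263952155686))
(array([0.67447541, 0.21344553, 0.06282866]), np.float64(0.0017604053610090224))
[array([ 0.645, -0.   ,  0.068]), array([0.674, 0.216, 0.068]), array([0.404, 0.04 , 0.055]), array([0.434, 0.244, 0.055])]
[[ 0.91 -0.    0.42]
 [-0.42 -0.    0.91]
 [-0.   -1.   -0.  ]]
```

```bash
python3 - <<'E'
import cv2
a=cv2.imread("pics/side0_raw.png")[140:290,150:350]; b=cv2.imread("pics/scene0_raw.png")[100:320,190:360]
cv2.imwrite("pics/crops.png",cv2.hconcat([cv2.resize(a,(440,330),interpolation=cv2.INTER_CUBIC),cv2.resize(b,(340,440),interpolation=cv2.INTER_CUBIC)[:330]]))
E
python3 - <<'E'
from cell import manip, vision, sensors
from h import *
import json
def ik(p,yaw):
    r=manip.ik(p,q_down(yaw)); return None if r is None else np.round(r,2).tolist()
for nm,p,yaw in (("A",[.58,.06,.30],-.133),("knob",[.505,-.341,.021],0),("kn_up",[.505,-.341,.20],0),("ear",[.60,.05,.083],-.133),("ear0",[.60,-.07,.083],-.133)):
    print(nm,ik(p,yaw),ik(p,yaw+np.pi))
# prefer tool z = -x (camera behind knob)
manip.move_pose([.58,.06,.30],q_down(-.133+np.pi))
cal={}
def snap(n):
    c=vision.calibration("wrist");im=vision.camera("wrist");cv2.imwrite(f"pics/{n}_raw.png",im[...,::-1])
    json.dump({k:np.array(v).tolist() for k,v in c.items()},open(f"pics/{n}.json","w"))
    cv2.imwrite(f"pics/{n}.png",cv2.resize(im[...,::-1],(800,600),interpolation=cv2.INTER_CUBIC))
snap("wA"); print(sensors.get_time())
manip.move_pose([.505,-.335,.19],q_down(np.pi)); snap("wB"); print(sensors.get_time(),sensors.get_tcp_pos(),sensors.get_ft_force())
E
```

```text
A [-0.02, 0.28, 1.45, -0.0, 1.41, 0.12] None
knob [-0.71, 0.62, 1.67, -0.0, 0.85, -0.71] [-0.71, 0.62, 1.67, -0.0, 0.85, 2.43]
kn_up [-0.71, 0.4, 1.53, -0.0, 1.21, -0.71] [-0.71, 0.4, 1.53, -0.0, 1.21, 2.43]
ear [-0.03, 0.52, 1.65, -0.0, 0.96, 0.1] None
ear0 [-0.23, 0.53, 1.65, -0.0, 0.97, -0.1] NoneTraceback (most recent call last):
  File "<stdin>", line 9, in <module>
cell.IKError: the arm cannot take that pose within its joint ranges
```

```bash
cat >> h.py <<'E'
import json
def snap(vision,n):
    c=vision.calibration("wrist");im=vision.camera("wrist");cv2.imwrite(f"pics/{n}_raw.png",im[...,::-1])
    json.dump({k:np.array(v).tolist() for k,v in c.items()},open(f"pics/{n}.json","w"))
    cv2.imwrite(f"pics/{n}.png",cv2.resize(im[...,::-1],(800,600),interpolation=cv2.INTER_CUBIC))
E
python3 - <<'E'
from cell import manip, vision, sensors
from h import *
manip.move_pose([.57,.13,.30],q_down(-.133)); snap(vision,"wA"); print(sensors.get_time())
manip.move_pose([.505,-.30,.19],q_down(0)); snap(vision,"wB"); print(sensors.get_time(),sensors.get_tcp_pos(),sensors.get_ft_force())
E
```

```text
2.05
3.7417 [ 0.50571702 -0.29910965  0.19033339] [-0.18484057 -0.25170417 -0.16570665]
```

View pics/wA.png

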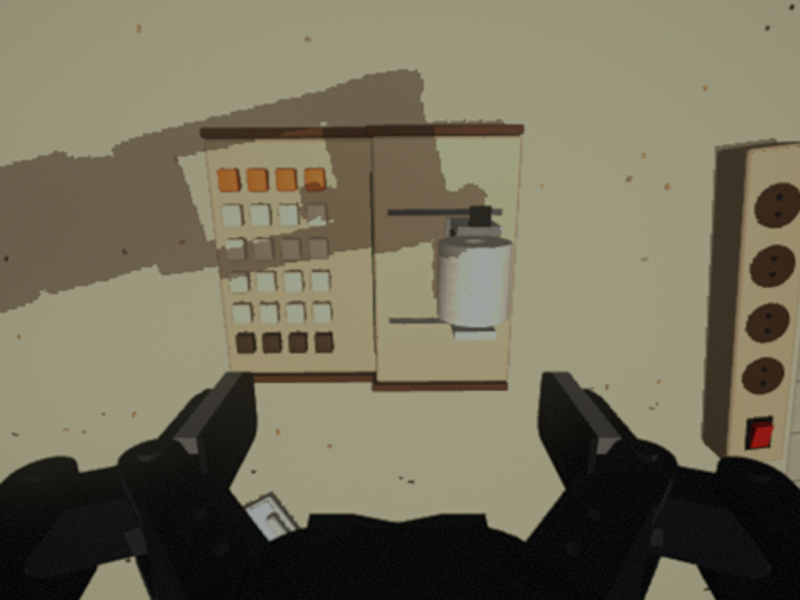

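View pics/wB.png

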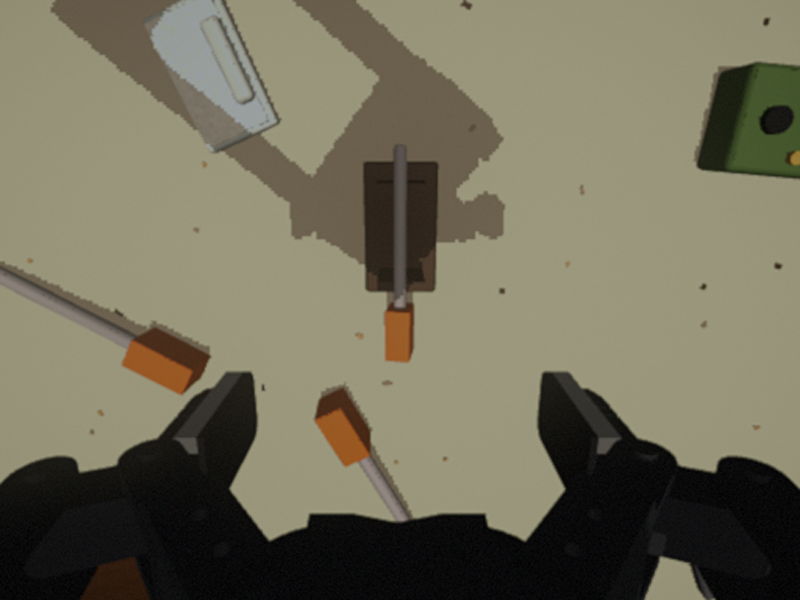

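```bash
python3 - <<'E'
from cell import vision
from h import *
A=json.load(open("pics/wA.json"));B=json.load(open("pics/wB.json"));k=.64
S={n:vision.calibration(n) for n in("scene","side")}
print("camA",ray(A,(0,0))[0].round(3),"camB",ray(B,(0,0))[0].round(3))
f=lambda c,p,z:onz(c,np.array(p)*k,z)[:2]
rl,rr,fr,fl=f(A,(523,128),.068),f(A,(507,388),.068),f(A,(229,376),.055),f(A,(203,132),.055)
print("corners",rl.round(4),rr.round(4),fr.round(4),fl.round(4))
print("side lengths",*[np.linalg.norm(a-b).round(4) for a,b in((rl,rr),(fl,fr),(rl,fl),(rr,fr))])
for a,b in((fl,rl),(fr,rr)): print("yaw x",np.arctan2(*(b-a)[::-1]).round(4))
for a,b in((rr,rl),(fr,fl)): print("yaw y-90",(np.arctan2(*(b-a)[::-1])-np.pi/2).round(4))
c=(rl+rr+fr+fl)/4;yaw=np.mean([np.arctan2(*(b-a)[::-1]) for a,b in((fl,rl),(fr,rr))]+[np.arctan2(*(b-a)[::-1])-np.pi/2 for a,b in((rr,rl),(fr,fl))]);print("c",c,yaw)
Rc=np.array([[np.cos(yaw),-np.sin(yaw)],[np.sin(yaw),np.cos(yaw)]])
for nm,p,z in(("ear L",(452,333),.119),("ear R",(496,333),.119),("ear outer",(474,338),.119),("far L",(447,228),.119),("far R",(499,228),.119),("slot n",(389,321),.068),("slot f",(389,212),.068),("step",(374,260),.068),("roll l",(438,290),.102),("roll r",(513,285),.102)): print(nm,(Rc.T@(f(A,p,z)-c)).round(4))
# knob
im=cv2.imread("pics/wB_raw.png")[...,::-1].copy()
o,l=orange(im);print(o)
for nm,p in(("tip",(400,146)),("rod root",(400,303))): print(nm,f(B,p,.040).round(4))
for p in((386,311),(412,311),(411,361),(387,361)): print(f(B,p,.051).round(4))
print("tri knob",tri([(S["scene"],(218.3,123.1)),(S["side"],(336.2,265.2)),(B,np.array((399,333))*k)]))
E
```

```text
camA [0.579 0.201 0.444] camB [ 0.506 -0.229  0.334]
corners [0.6753 0.2083] [ 0.6493 -0.0042] [0.4062 0.0329] [0.4332 0.2378]
side lengths 0.214 0.2067 0.2439 0.2458
yaw x -0.1213
yaw x -0.1515
yaw y-90 -0.122
yaw y-90 -0.1308
c [0.54101034 0.11871314] -0.13141557880079546
ear L [ 0.0675 -0.0372]
ear R [ 0.0995 -0.0372]
ear outer [ 0.0837 -0.0411]
far L [0.0616 0.0391]
far R [0.0971 0.0392]
slot n [ 0.021 -0.046]
slot f [0.0213 0.0442]
step [0.0091 0.0059]
roll l [ 0.0581 -0.0096]
roll r [ 0.1137 -0.0057]
[(np.int32(486), [254.3, 214.5]), (np.int32(737), [100.4, 234.8]), (np.int32(619), [218.9, 279.2])]
tip [ 0.5082 -0.2233]
rod root [ 0.5085 -0.3202]
[ 0.4997 -0.322 ]
[ 0.516 -0.322]
[ 0.5157 -0.3559]
[ 0.5002 -0.356 ]
tri knob (array([ 0.50684675, -0.3400472 ,  0.04679399]), np.float64(0.0019567604596140626))
```

wA shows the calculator with the near ear's strip at (452–496, 333), which puts the hole at calculator x ≈ 83 mm. wB shows the rested spindle along world y, with its knob at (399,335) and tip at (400,146). Next I'll grasp and lift it, then take a second look at the ear from the waypoint.

```bash
python3 - <<'E'
from cell import manip, vision, sensors
from h import *
manip.command_gripper(.5,40)
manip.movel([.508,-.340,.021],q_down(0),feed=.12)
manip.command_gripper(0.0,45)
print("w",sensors.get_gripper_width(),sensors.get_tcp_pos(),sensors.get_ft_force(),sensors.get_time())
manip.movel([.508,-.340,.08],feed=.08); manip.movel([.508,-.340,.14],feed=.15)
print("w",sensors.get_gripper_width(),sensors.get_tcp_pos(),sensors.get_ft_force(),sensors.get_time())
yaw=-.1314;Rc=np.array([[np.cos(yaw),-np.sin(yaw)],[np.sin(yaw),np.cos(yaw)]]);c=np.array([.5410,.1187])
p=c+Rc@[.083,-.165]
manip.move_pose([*p,.22],q_down(yaw)); snap(vision,"wC")
for n in("scene","side"): cv2.imwrite(f"pics/{n}1_raw.png",vision.camera(n)[...,::-1])
print(sensors.get_time(),sensors.get_tcp_pos(),sensors.get_ft_force())
E
```

```text
w 0.1842922486564714 [ 0.50832148 -0.34013387  0.02147604] [ 0.4644073  -0.66043692  3.22053231] 6.1833
w 0.1802181197850582 [ 0.50766371 -0.33972331  0.13938216] [ 0.9688558  -0.29903691 -0.57505146] 7.6167
8.95 [ 0.60130788 -0.05712616  0.21938223] [-0.73463567 -1.19016405 -0.99572139]
```

View pics/wC.png

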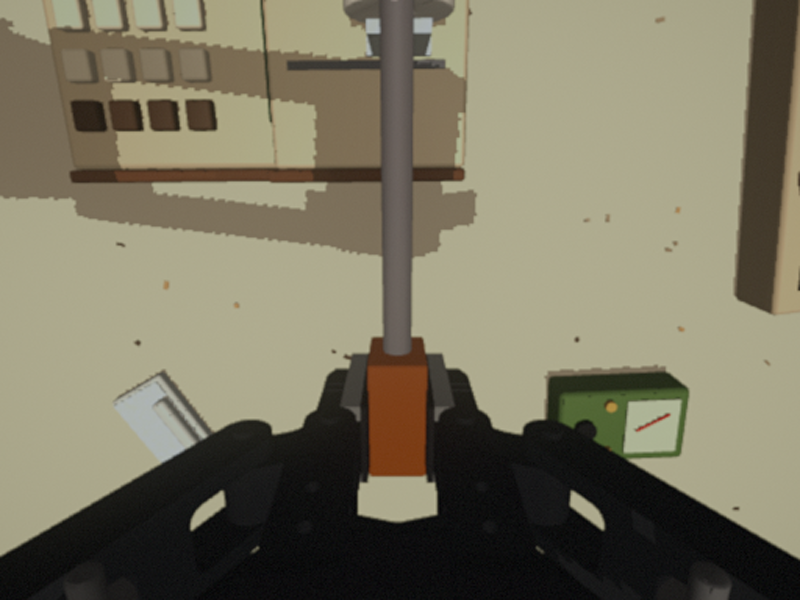

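wC shows the spindle square in the jaws, rod at columns 383–412 and the near ear's outer face at (366–432, 18–55). I'll measure it in the raw image.

```bash
python3 - <<'E'
from h import *
from cell import sensors
A=json.load(open("pics/wA.json"));C=json.load(open("pics/wC.json"));k=.64
im=cv2.imread("pics/wC_raw.png")
h=cv2.cvtColor(im,cv2.COLOR_BGR2HSV)
for r in (10,14,18,22,26,30,33): print(r,"".join("%4d"%v for v in im[r,226:286:1,0]))
yaw=-.1314;Rc=np.array([[np.cos(yaw),-np.sin(yaw)],[np.sin(yaw),np.cos(yaw)]]);c=np.array([.5410,.1187])
f=lambda p,z:(Rc.T@(onz(C,np.array(p)*k,z)[:2]-c)).round(4)
print("ray cam",Rc.T@(ray(C,(0,0))[0][:2]-c),ray(C,(0,0))[0])
print("rear right corner",f((464,180),.068),f((464,170),.068),"front right",f((72,180),.055),"step",f((272,170),.068),f((264,20),.068),"rear edge",f((466,20),.068))
print("slot",f((288,65),.068),f((444,64),.068))
print("ear base",f((370,55),.069),f((428,55),.069),"top",f((366,20),.119),f((432,20),.119))
print("rod axis root/upper",f((397,350),.22+.019),f((398,2),.22+.019))
E
```

```text
10   70  71  72  73  72  71  73  72  72  74  73  73  73  74  75  74  66  62  65  71  74  77  80  84  86  89  91  93  94  92  90  87  86  83  82  81  77  75  70  75  79  78  77  79  79  79  79  81  80  81  76  73  73  73  74  74  75  72  73  78
14   83  82  81  80  79  78  75  85 154 176 176 174 172 171 171 173 148  95  66  71  75  78  81  85  88  90  92  93  95  93  92  87  85  83  81  80  77  76 111 159 173 173 173 174 176 177 177 178 179 180 149  96  80  81  83  86  85  85  87 122
18  134 134 136 135 134 110 107 105 154 174 172 171 172 173 175 178 165 116  69  69  74  78  82  86  87  89  94  94  92  93  91  89  86  84  82  79  76  76 111 160 174 176 177 178 178 178 179 180 178 177 156 137 137 136 137 137 139 136 138 137
22  134 135 135 134 135 135 134 134 124  91  65  64  66  65  67  69  68  63  64  71  75  78  81  86  87  89  92  94  94  94  91  88  86  84  82  81  78  75  67  65  67  68  69  67  69  70  69  68  68  86 122 136 138 137 136 137 137 137 137 137
26  134 134 134 134 134 134 133 136 153 140  93  64  63  66  65  67  64  63  65  71  75  78  83  85  88  90  93  95  94  92 
[... 309 characters left out ...]
72 122 165 170 151 138 137 137 137 138 137 138 137 138
33  134 134 134 135 135 135 134 122 146 172 178 147  93  66  64  66  64  64  66  70  74  78  82  86  87  91  93  93  93  94  91  88  85  84  82  80  78  74  65  65  67  66  67  67  64  68  98 157 176 161 142 138 138 138 138 139 138 138 138 138
ray cam [ 0.08320378 -0.09539418] [0.61098776 0.01322663 0.36293005]
rear right corner [ 0.1236 -0.1096] [ 0.1234 -0.1038] front right [-0.1214 -0.1104] step [ 0.0083 -0.1038] [ 0.0097 -0.0236] rear edge [ 0.1213 -0.0235]
slot [ 0.0215 -0.0463] [ 0.1097 -0.0457]
ear base [ 0.068  -0.0413] [ 0.1005 -0.0413] top [ 0.069 -0.036] [ 0.0991 -0.036 ]
rod axis root/upper [ 0.0833 -0.1478] [ 0.0834 -0.0615]
```

```bash
python3 - <<'E'
import cv2
a=cv2.imread("pics/side1_raw.png")[130:250,190:350]; b=cv2.imread("pics/wC_raw.png")[0:60,190:310]
cv2.imwrite("pics/c2.png",cv2.hconcat([cv2.resize(a,(400,300),interpolation=cv2.INTER_CUBIC),cv2.resize(b,(400,200),interpolation=cv2.INTER_CUBIC).repeat(1,0) if 0 else cv2.copyMakeBorder(cv2.resize(b,(400,200)),0,100,0,0,cv2.BORDER_CONSTANT)]))
E
```

```text
(no output)
```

View pics/c2.png

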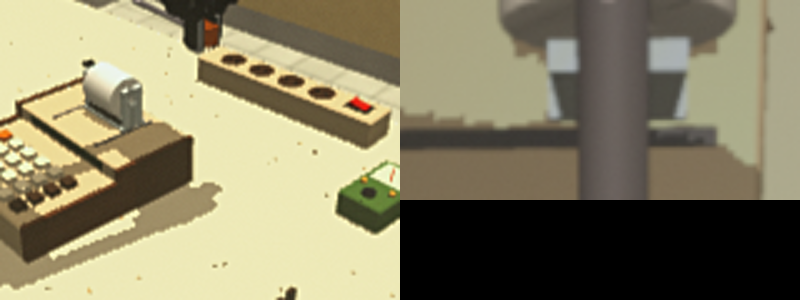

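```bash
cat > ins.py <<'E'
from cell import manip, vision, sensors
from h import *
yaw=-.1285;c=np.array([.5410,.1187]);q=q_down(yaw)
R3=np.array([[np.cos(yaw),-np.sin(yaw),0],[np.sin(yaw),np.cos(yaw),0],[0,0,1]])
# calc-frame anchor: keep the (x,y) of the ear from the yaw=-.1314 fit
def w(p): return R3@np.asarray(p)+np.r_[c,0]
def cal(P): return R3.T@(np.asarray(P)-np.r_[c,0])
def F(): return R3.T@np.mean([sensors.get_ft_force() for _ in range(3)],0)
def go(p,feed=.05): manip.movel(w(p),q,feed=feed)
E
python3 - <<'E'
from ins import *
y2=-.1314;Rc=np.array([[np.cos(y2),-np.sin(y2)],[np.sin(y2),np.cos(y2)]])
e=cal(np.r_[c+Rc@[.0838,-.041],.102]);print("ear",e)
X,Z=e[0],.0835
go([X,-.170,.12],.08);go([X,-.170,Z],.06);manip.dwell(.2)
f0=F();np.save("f0.npy",f0);print("f0",f0,cal(sensors.get_tcp_pos()),sensors.get_time())
y=-.170
while y<-.119:
    tip=y+.117; y+=.001 if -.046<tip<-.030 else .003
    go([X,y,Z],.03); f=F()-f0
    if abs(f).max()>2 or -.046<tip<-.030: print("tip %.3f"%(y+.117),f.round(1),(cal(sensors.get_tcp_pos())*1e3).round(1))
    if f[1]<-5 or abs(f).max()>8: print("STOP");break
print(sensors.get_time(),y)
E
```

```text
ear [ 0.08368075 -0.04124285  0.102     ]
f0 [-0.00192528 -0.20414156 -0.45223062] [ 0.08405611 -0.17003976  0.08393111] 11.3083
tip -0.043 [ 0.3  0.5 -0.7] [  83.7 -159.9   83.5]
tip -0.042 [ 0.4 -0.3 -0.7] [  83.7 -159.    83.5]
tip -0.041 [-0.1  1.2 -0.6] [  83.7 -158.    83.5]
tip -0.040 [-0.7 -1.1  0. ] [  83.7 -156.9   83.5]
tip -0.039 [-0.5  0.1 -0.3] [  83.6 -155.9   83.5]
tip -0.038 [0.1 0.4 0.2] [  83.7 -154.9   83.5]
tip -0.037 [ 0.1  0.1 -1.2] [  83.7 -153.9   83.5]
tip -0.036 [ 0.   0.8 -1.6] [  83.7 -152.9   83.5]
tip -0.035 [-0.  1.  0.] [  83.7 -151.9   83.5]
tip -0.034 [-0.6 -0.4 -0.1] [  83.7 -150.9   83.5]
tip -0.033 [ 0.3  0.9 -0.2] [  83.7 -149.9   83.5]
tip -0.032 [0.  0.2 0.2] [  83.7 -149.    83.5]
tip -0.031 [ 0.6 -0.6  0.8] [  83.7 -148.    83.5]
tip -0.030 [-0.5  0.  -0.9] [  83.7 -146.9   83.5]
18.0583 -0.11699999999999997
```

```bash
python3 - <<'E'
from ins import *
f0=np.load("f0.npy");X,Z=.08368,.0835;y=-.117
while y<-.0755:
    tip=y+.117; y+=.001 if tip>.0315 else .004
    go([X,y,Z],.03); f=F()-f0
    print("tip %.3f"%(y+.117),f.round(1),(cal(sensors.get_tcp_pos())*1e3).round(1))
    if f[1]<-5 or abs(f).max()>8: print("STOP");break
im=vision.camera("side");cv2.imwrite("pics/s2.png",cv2.resize(im[140:240,190:310,::-1],(720,600),interpolation=cv2.INTER_CUBIC))
print(sensors.get_time(),y)
E
```

```text
tip 0.004 [-0.2  1.  -1. ] [  83.7 -112.8   83.5]
tip 0.008 [ 0.4  0.5 -0.1] [  83.7 -108.8   83.5]
tip 0.012 [ 0.1 -0.3 -0.9] [  83.6 -104.8   83.5]
tip 0.016 [-0.6  0.5 -0.4] [  83.7 -100.8   83.5]
tip 0.020 [-0.9 -0.8  0.4] [ 83.7 -96.8  83.5]
tip 0.024 [ 0.2 -0.  -0. ] [ 83.7 -92.8  83.5]
tip 0.028 [-0.5  0.  -0.6] [ 83.7 -88.8  83.5]
tip 0.032 [-0.1  0.3  0.5] [ 83.7 -84.8  83.5]
tip 0.033 [ 0.6  0.2 -0.8] [ 83.7 -84.   83.5]
tip 0.034 [-0.9  0.5 -0.6] [ 83.7 -83.   83.5]
tip 0.035 [-0.2  1.3 -0.5] [ 83.7 -81.9  83.5]
tip 0.036 [-0.7  0.1 -0.5] [ 83.7 -80.9  83.5]
tip 0.037 [ 1.  -0.9  0.2] [ 83.7 -79.9  83.5]
tip 0.038 [ 0.5 -0.3  0.3] [ 83.7 -78.9  83.5]
tip 0.039 [-0.5  0.  -0.6] [ 83.7 -78.   83.5]
tip 0.040 [ 0.4 -0.7 -0.8] [ 83.6 -77.   83.5]
tip 0.041 [-0.5  0.7  0. ] [ 83.7 -75.9  83.5]
tip 0.042 [-0.4  0.3 -0.6] [ 83.7 -74.9  83.5]
22.875 -0.07499999999999997
```

View pics/s2.png

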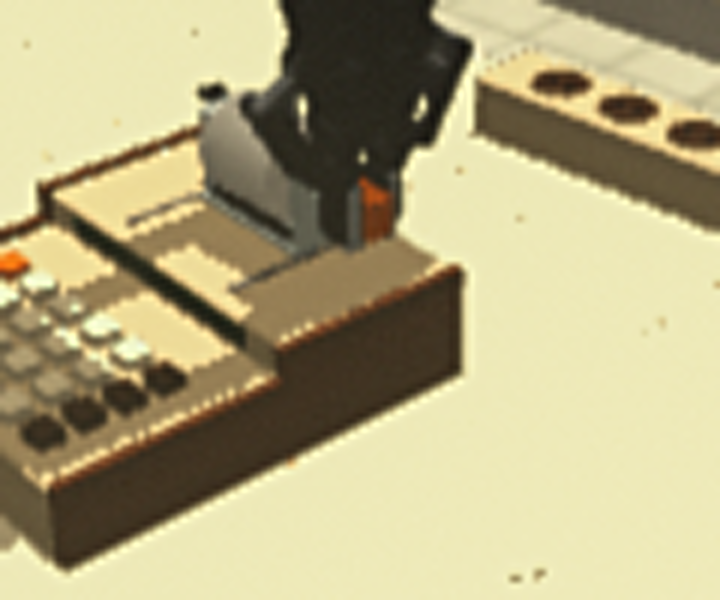

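The picture shows the knob at (375,215), just short of the near ear at (320,215), with the rod in line with the holder. Next comes the catch, then home.

```bash
python3 - <<'E'
from ins import *
f0=np.load("f0.npy");X,Z=.08368,.0835;y=-.075
while y<-.0535:
    y+=.001
    go([X,y,Z],.03); f=F()-f0
    print("tip %.3f"%(y+.117),f.round(1),(cal(sensors.get_tcp_pos())*1e3).round(1))
    if f[1]<-(12 if y<-.062 else 8) or abs(f[[0,2]]).max()>9: print("STOP");break
print(sensors.get_time(),y,sensors.get_gripper_width())
E
```

```text
tip 0.043 [-0.1  0.1 -0.7] [ 83.6 -73.9  83.5]
tip 0.044 [ 1.4 -0.7 -0.2] [ 83.7 -72.9  83.5]
tip 0.045 [-0.6  0.1  0.6] [ 83.7 -71.9  83.5]
tip 0.046 [ 0.   0.4 -0.3] [ 83.7 -71.   83.5]
tip 0.047 [-0.4 -0.8 -1.5] [ 83.6 -70.   83.4]
tip 0.048 [-0.2 -0.2 -2.6] [ 83.5 -68.9  83.4]
tip 0.049 [-0.1  0.7 -3. ] [ 83.5 -67.8  83.4]
tip 0.050 [-0.3  0.3 -2.8] [ 83.6 -66.9  83.4]
tip 0.051 [ 0.8  0.6 -2.1] [ 83.7 -65.8  83.5]
tip 0.052 [-0.4  1.  -2.5] [ 83.7 -64.8  83.5]
tip 0.053 [ 0.3  0.4 -3.3] [ 83.7 -63.9  83.5]
tip 0.054 [ 1.2  0.8 -2.9] [ 83.7 -62.8  83.5]
tip 0.055 [-0.4  0.6 -1.8] [ 83.7 -61.9  83.5]
tip 0.056 [ 0.1  0.7 -2.6] [ 83.7 -60.8  83.5]
tip 0.057 [-0.7 -0.  -3.5] [ 83.7 -59.8  83.5]
tip 0.058 [-0.1 -4.9 -1.7] [ 83.7 -59.8  83.5]
tip 0.059 [ 0.2 -8.3 -1.5] [ 83.6 -59.7  83.5]
STOP
27.125 -0.05799999999999998 0.1802831331662317
```

```bash
python3 - <<'E'
from ins import *
snap(vision,"wD");im=vision.camera("scene");cv2.imwrite("pics/sc3.png",im[...,::-1])
a=cv2.resize(cv2.imread("pics/wD_raw.png"),(512,384)); b=cv2.resize(im[210:300,220:287,::-1],(286,384),interpolation=cv2.INTER_CUBIC)
cv2.imwrite("pics/d.png",cv2.hconcat([a,b]));print(F())
E
```

```text
[ 0.67160567 -8.8279953  -2.5444103 ]
```

View pics/d.png

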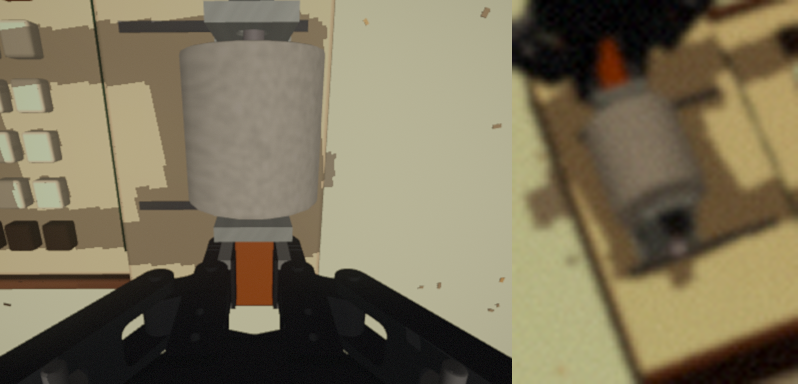

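wD shows the knob face flush against the near ear (255,242) and the rod between the roll and the far ear (253,33). The scene view shows the tip standing out past the catch. I'll ease off, release and retreat.

```bash
python3 - <<'E'
from ins import *
X,Z=.08368,.0835
go([X,-.0592,Z],.02);print(F())
manip.command_gripper(.5);print(F())
go([X,-.0592,.13],.06);go([X,-.07,.24],.15);manip.dwell(.3)
snap(vision,"wE");sd=vision.camera("side")
a=cv2.resize(cv2.imread("pics/wE_raw.png"),(480,360)); b=cv2.resize(sd[150:240,200:280,::-1],(320,360),interpolation=cv2.INTER_CUBIC)
cv2.imwrite("pics/e.png",cv2.hconcat([a,b]));print(sensors.get_time(),F())
E
```

```text
[ 0.22303654 -5.43049016 -2.34306094]
[ 1.11296077  0.13723024 -0.12082572]
30.0583 [ 0.04026438  0.25424751 -0.45561558]
```

View pics/e.png

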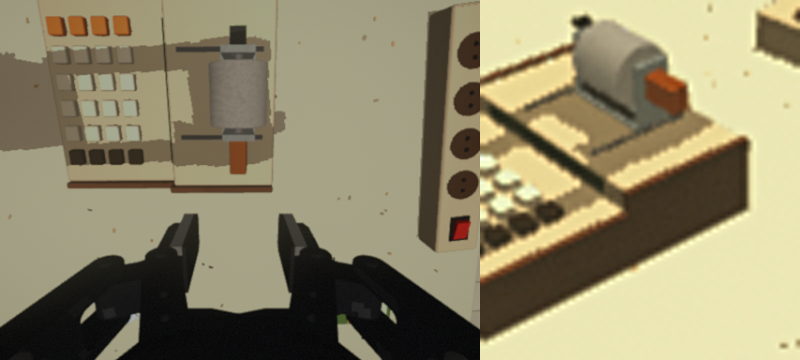

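Both views show the knob flush against the near ear at (238,142) in the wrist view, with the spindle level and the gripper clear. I'll hand it in.

```bash
python3 -c "
from cell import manip,sensors
manip.finish_job();print(sensors.get_time())"
```

```text
the job is handed in; nothing more can be done
the job is handed in; nothing more can be done
```

The spindle is threaded through the near ear, the roll and the far ear, with its knob against the near ear and the gripper clear. I handed the job in at about 30 s on the robot's clock; no verdict is reported.

- **Finding the hole:** Two wrist-camera views put the hole at calculator x ≈ 84 mm. The tip went through both ears without any contact I could tell from sensor noise, so no search was needed.
- **Catch and seating:** The catch showed as about 3 N of downward load from tip y ≈ 47 mm on. I stopped pushing on firm contact at about 8 N (final reading 8.8 N), well under the 25 N limit.
- **Last checks:** The final wrist and side pictures show the knob flush on the ear and the spindle level. The force reading is back to zero. I did not measure the bystanders' positions again; the arm never came near them.
- **Disagreements:**
    - The shoulder met the ear about 1.7 mm earlier than my position estimate. I took this as error in my estimate of the calculator's position, since the pictures show no gap.
    - I saw none of the 2 to 6 N push-back expected from the catch along the rod, only the downward load.

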